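# Close the ring tin and show its label to the inspection camera

## Robot

A 6-joint arm with a two-finger parallel gripper is mounted at the origin on a cart in front of the work surface, level with it; the furniture and walls round the work are solid. World frame = base frame: x ahead of the robot, y to its left, z up, the work surface at z = 0. Lengths are in m, angles in rad, forces in N, time in s.
With the tool pointing down it reaches from about 0.35 to 0.725 m from the base axis. Payload 4.3 kg.
Tool frame: the origin (TCP) lies midway between the tips of the shut fingers; the grasp point (between the pads) lies 19 mm behind it; z points along the fingers, y is the line along which they close (so a half turn about z gives the same grasp; the last joint's range is limited). The gripper opens to 85 mm and grips with 20 to 120 N. Pads are 22 mm wide; open, the fingers measure 114 mm over their backs; the gripper's body (76 mm by 85 mm) begins 54 mm behind the grasp point. The pads swing forward as they close: fully open they stand 13 mm farther back than shut.
Start: joints at [-1.213, 0.377, 0.081, 1.274, 0, 1.46], TCP at [0.259, -0.513, 0.231] pointing down, gripper open.
Joint ranges: [-2.72, 2.72], [-0.84, 1.66], [-1.02, 1.22], [-1.77, 2.12], [-1.37, 1.28], [-3.14, 3.14]. Speed limits (rad/s): [2.57, 2.57, 3.14, 3.14, 3.14, 3.14].

## Interface

Orientations are given as a 3x3 rotation matrix whose columns are the frame's x, y, z axes.
In Python, from plant import robot gives the robot as it stands.
- The arm moves only by the tool servo_tool, never from a script. Its argument "targets" is a list of rows, each an object with "dp": the shift along the world's x, y, z in units of 40 mm (1.0 is 40 mm), a list of three; "rot": the turn, a rotation vector about the world's x, y, z in rad, a list of three; "fingers": the opening, from -1 (shut) to 1 (fully open), so that 0 is half open. In form: [{"dp": [x, y, z], "rot": [rx, ry, rz], "fingers": fingers}, ...]. A call has 1 to 20 rows; each row shifts and turns the commanded pose from where the row before left it; what a row does not reach is not made up. A row lasts 1/8 s, in which the tool goes at most 62.5 mm and 10.7 degrees, less where a joint would pass 70% of its speed; a pose out of reach is approached as far as the arm can. A call is refused whole if a number of a shift passes 1 or a number of a turn 0.188, either way. A call with a gripper value outside its range is refused whole. The fingers move at their own pace and stop on an object; the grip force is fixed at half the most. Time passes only in rows, so rows that do not move let the fingers close. It gives the time, the measured TCP pose, the force, the opening and the grip force at its end, in the units of the state.
- robot.get_obs(): the state, without advancing time (a new reading comes with each control period).
- robot.snapshot(name): name is "scene" or "top" or "wrist"; returns a dict with "image" (420x560x3 uint8, blue, green, red), "z_map" (420x560 float32, m along the optical axis (not along the pixel's ray), 0 where there is no reading), "fx", "fy", "cx", "cy" (pixels), "view" (4x4, takes a point from world to camera coordinates); the wrist camera has in their place "mount" (4x4, takes a point from camera to tool coordinates, whose origin is the TCP and whose axes are the flange's). Camera axes: x right, y down, z forward; pixel columns grow to the right and rows downward; lengths in m; the calibration is good to about 2 mm. A picture is of the moment at which its call begins: read the wrist's pose just before it.
- robot.finish_job(): hands the job in; it is judged then, once.
The state is a dict: "time_s": time; "q": joint angles; "joint_velocities": joint speeds; "effort": joint torques, N m; "tcp_pos": TCP position; "orientation": TCP orientation; "wrist_force": force on the tool from outside, world axes, zero at the start; "moment": the same for the moment, N m; "grip_width": finger opening in m; "gripper_force": force on a finger pad.
Only numpy, scipy, OpenCV 4.12 (cv2) and the standard library are available. Lean on these libraries where they do the work, as an engineer would, in place of code of your own. Each camera call takes 0.05 s, during which the arm holds its last target. There are 200 camera calls.

## Task

Put the lid on the small steel tin that holds the brass rings, right way up and fully home, and let go of it. Then pick up the closed tin with the rings in it and hold it up in front of the white inspection camera: level, at the height of the lens, centred on the lens, with its red label uncovered, facing the lens squarely and about 8 cm from it. Finish while still holding it there; do not touch the camera or move the other things on the bench.

Things in the scene. Friction and masses are not known exactly. Their poses are not given: they have to be found in the camera images.
- tin_center (a point): Centre, half-way up, of the loose open steel tin, 66 (x) x 48 (y) x 40 mm high, inside 58 x 40 mm; its rim is 20 mm above this point. z up, +x out of the end with the red label. Best taken across the 48 mm width (along y), which leaves the label free; with the lid on, the handle's top is 41 mm above this point.
- tin: The same tin, about 0.25 kg, walls and floor 4 mm; origin at the centre of its underside, same axes.
- tin_label: Red label plate, 32 mm wide, 26 mm high, 1 mm thick, fixed upright on the tin's +x end face, with a red tab that juts out 8 mm above it near the rim (seen from above). Origin at the centre of its inner face, 33 mm in front of the tin's centre; x points straight out of the label.
- lid_handle (a point): Centre of the black bar handle on the loose steel lid: bar 34 mm long (x), 12 mm wide (y), 18 mm high, standing on the lid's plate, whose top is 9 mm below this point. z up, x along the lid's length; either way round fits the tin. The lid lies plug down on the bench, this point 19 mm above it; fully home on the tin it is 52 mm above the tin's underside.
- lid: The same lid, 0.07 kg, same axes; origin at the centre of the plug's underside. Plate 64 x 46 x 3 mm; under it a plug 54 x 36 mm, 7 mm deep, its lowest 3 mm stepped in to 49 x 31 mm, fits the tin's mouth with 2 mm of play on each side.
- brass_ring_1: Brass ring, 20 mm across, 6 mm high, lying loose in the tin; origin at the centre of its underside.
- brass_ring_2: The second, equal brass ring in the tin.
- inspection_camera: White inspection camera on a fixed stand: grey base 90 x 80 mm, pillar, white head 66 x 50 x 44 mm with its top 162 mm above the bench, black lens; origin under the centre of the base. It looks along its own -x, level, away from the robot. (Mind the grinder motor that hangs near the robot at its left, x and y 0.12 to 0.23 m, from 0.69 m up: keep the upper arm clear of it.)
- camera_lens (a point): Centre of the lens's front face, 140 mm above the bench and 60 mm in front (-x) of the stand's origin; axes as the camera's.
- view_point (a point): Where the tin's centre is wanted: on the optical axis, 113 mm in front of the lens face, so 140 mm above the bench; the label is then 80 mm from the lens. Axes as the camera's: the tin's +x should point along this +x, towards the lens.
- polish_tin: Green round tin, 63 mm across, 26 mm high, a bystander; origin under its centre.
- solder_spool: Spool of solder wire, 53 mm across, 36 mm high, a bystander; origin underneath.
- snips_pink: End cutters with pink grips, 125 mm long, 12 mm high, a bystander; origin underneath.
There are look-alikes about, which are no part of the job. What is shaped like the lid but orange is not meant.

How it is judged:
On the way:
1. the lid is fully home on the tin, with both rings inside, let go, and the tin still stands on the bench (x of lid_handle in the frame of tin between -0.004 and 0.004 m and y of lid_handle in the frame of tin between -0.004 and 0.004 m and z of lid_handle in the frame of tin between 0.049 and 0.0545 m and angle between the z axis of lid and the z axis of tin, either way round below 0.06 rad and distance between each of brass_ring_1, brass_ring_2 and tin_center below 0.036 m and contact force between the fingers and lid below 0.1 N and height (world z) of tin_center below 0.024 m and angle between tin's own z axis and vertical below 0.06 rad), for 0.2 s.
At the end, for the whole second after the job is handed in: The gripper holds the tin still, its centre within 25 mm sideways of the view point and 20 mm of lens height, level to 0.15 rad, label to the lens and square to 0.25 rad, no finger on the label; lid home (4 mm sideways, 3 mm in height), both rings inside (x of lid_handle in the frame of tin between -0.004 and 0.004 m and y of lid_handle in the frame of tin between -0.004 and 0.004 m and z of lid_handle in the frame of tin between 0.049 and 0.0545 m and angle between the z axis of lid and the z axis of tin, either way round below 0.06 rad and distance between each of brass_ring_1, brass_ring_2 and tin_center below 0.036 m and horizontal distance between tin_center and view_point below 0.025 m and height (world z) of tin_center between 0.12 and 0.16 m and angle between tin's own z axis and vertical below 0.15 rad and angle between the x axis of tin and the x axis of inspection_camera, either way round below 0.25 rad and x of tin_label in the frame of view_point above 0.002 m and contact force between the fingers and tin above 1 N and contact force between the fingers and tin_label below 0.2 N and linear speed of tin below 0.03 m/s and contact force between tin and inspection_camera below 0.1 N); the arm keeps its last pose, push and grip.
It fails at once if a bystander (green tin, solder spool, pink cutters) is moved more than 15 mm (distance of any of polish_tin, solder_spool, snips_pink from where it was at the start of the episode above 0.015 m).
It fails at once if the inspection camera is touched (contact force between any of the arm, the fingers, tin, lid and inspection_camera above 1 N).
It also fails if it takes over 48 s, if anything falls off the work surface, if the arm or the gripper's body presses on something with over 40 N, if the wrist force passes 120 N, or if a joint passes its speed limit or range.

## Working session

There is one attempt and no reset: what is moved stays moved. The work goes in short steps, Python scripts to look and compute and a tool call to move; the robot and the scene stay as the last step left them, time stands still between calls to the robot, and variables do not carry over. Pictures are saved under pics/ and viewed, at most 10 in all, crops included, and the job is handed in when it is done.

Besides the shell and the picture viewer there is one more tool, called after "Emit:" by a JSON object that holds its "name" and its "arguments". servo_tool: Moves the arm, as the interface text tells. Its arguments: {"type":"object","properties":{"targets":{"type":"array"}},"required":["targets"]}

```bash
mkdir -p pics
cat > h.py <<'E'
import numpy as np, cv2
from plant import robot
def snap(n):
    o=robot.get_obs(); s=robot.snapshot(n)
    if 'view' in s: M=np.linalg.inv(np.array(s['view']))
    else:
        T=np.eye(4); T[:3,:3]=np.array(o['orientation']); T[:3,3]=o['tcp_pos']; M=T@np.array(s['mount'])
    z=s['z_map']; v,u=np.mgrid[:z.shape[0],:z.shape[1]]
    P=np.stack([(u-s['cx'])/s['fx']*z,(v-s['cy'])/s['fy']*z,z],-1)@M[:3,:3].T+M[:3,3]
    P[z==0]=np.nan
    return s['image'],P
E
python3 - <<'E'
from h import *
for n in ['scene','top']:
    i,P=snap(n); cv2.imwrite(f'pics/{n}0.png',i); np.savez(f'{n}0.npz',i=i,P=P)
print(robot.get_obs())
E
```

```text
{'time_s': 0.1, 'q': array([-1.21330964e+00,  3.78030744e-01,  7.97935520e-02,  1.27442065e+00,
       -1.29034000e-05,  1.46050126e+00]), 'joint_velocities': array([ 1.57670782e-04,  9.00206788e-06,  2.96526202e-03, -1.53583214e-04,
       -8.47615686e-04,  1.48876465e-04]), 'effort': array([ 1.01180245e-03, -4.64695251e+01,  2.70581281e+01,  1.19890377e-02,
       -1.77526363e-04, -1.89457120e-05]), 'tcp_pos': array([ 0.25907074, -0.51267612,  0.23044425]), 'orientation': array([[ 8.92570763e-01,  4.50906856e-01, -6.63469067e-04],
       [ 4.50907303e-01, -8.92569089e-01,  1.73930910e-03],
       [ 1.92074417e-04, -1.85161950e-03, -9.99998267e-01]]), 'wrist_force': array([ 0.30318578, -0.70028339,  0.32061445]), 'moment': array([ 0.02835   , -0.0351781 , -0.00687232]), 'gripper_force': 0.0, 'grip_width': 0.0858048493604386}
```

View pics/top0.png

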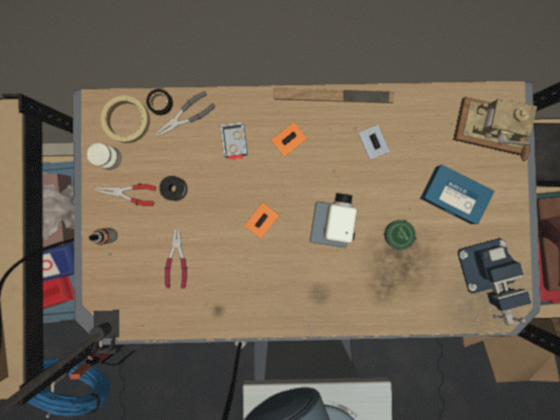

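View pics/scene0.png

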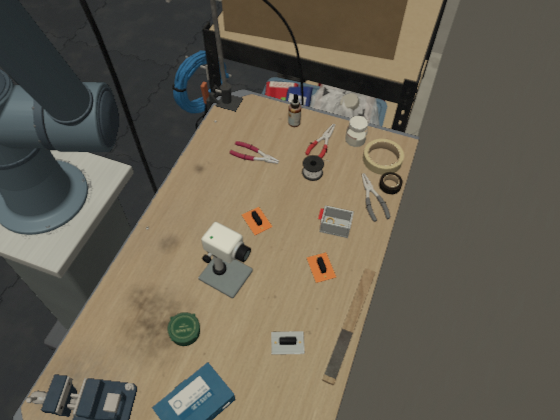

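Top view: the open steel tin with rings is at (233,141), its red tab on the robot side. The grey steel lid is at (374,141). The orange lid shapes at (289,138) and (262,220) are the look-alikes, so only the grey one fits. The camera is at (341,222), lens at (343,198). I'll measure these and confirm the lid and tin in an enlarged crop.

Run:
```python
from h import *
d=np.load('top0.npz'); i,P=d['i'],d['P']
a=cv2.resize(i[110:175,205:270],(390,390),interpolation=cv2.INTER_CUBIC)
b=cv2.resize(i[110:175,342:407],(390,390),interpolation=cv2.INTER_CUBIC)
cv2.imwrite('pics/crop0.png',np.hstack([a,b]))
def blob(r0,r1,c0,c1,lo,hi,name,I=i,P=P):
    s=P[r0:r1,c0:c1].reshape(-1,3); m=(s[:,2]>lo)&(s[:,2]<hi); s=s[m]
    (c,sz,ang)=cv2.minAreaRect(s[:,:2].astype(np.float32))
    print(name,len(s),'rect c',np.round(c,4),'size',np.round(sz,4),'ang',round(ang,1),'zmed',np.round(np.nanmedian(s[:,2]),4),'r',round(np.hypot(*c),3))
blob(110,175,205,270,.028,.06,'tin rim')
blob(110,175,342,407,.006,.016,'lid plate')
blob(110,175,342,407,.020,.04,'handle')
blob(180,260,305,362,.15,.2,'cam head')
blob(180,260,305,362,.1,.2,'cam head+lens')
blob(185,260,305,362,.005,.04,'cam base')
blob(210,260,375,425,.015,.04,'green')
```

```text
tin rim 302 rect c [0.6677 0.1666] size [0.0746 0.0481] ang 6.1 zmed 0.0393 r 0.688
lid plate 519 rect c [ 0.6534 -0.1295] size [0.0752 0.0995] ang 68.8 zmed 0.0101 r 0.666
handle 97 rect c [ 0.6642 -0.1332] size [0.0332 0.0128] ang 24.5 zmed 0.0275 r 0.677
cam head 1158 rect c [ 0.5044 -0.0393] size [0.0502 0.0877] ang 80.1 zmed 0.1614 r 0.506
cam head+lens 1267 rect c [ 0.5036 -0.0443] size [0.0605 0.0878] ang 80.3 zmed 0.1612 r 0.506
cam base 671 rect c [ 0.499  -0.0429] size [0.1137 0.1163] ang 85.6 zmed 0.0119 r 0.501
green 723 rect c [ 0.4637 -0.1812] size [0.0624 0.0622] ang 11.6 zmed 0.0259 r 0.498
```

View pics/crop0.png

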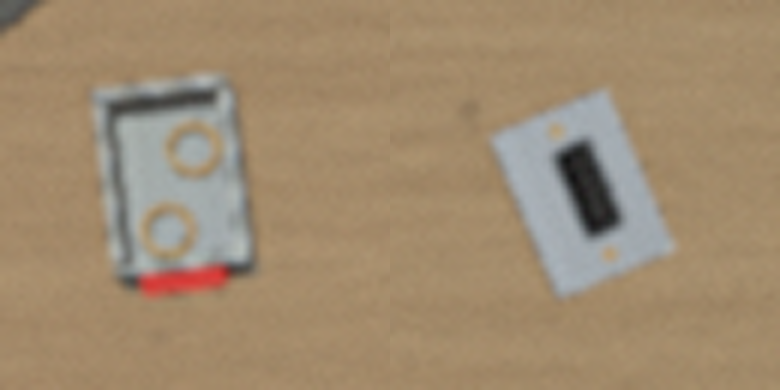

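The crop confirms them: left is the steel tin with two brass rings and a red tab at crop (185,280), right is the grey steel lid with a black handle. The measured sizes also match. I'm moving above the lid with a half turn of the wrist, so the last joint stays in range at the tin.

Emit:
{"name": "servo_tool", "arguments": {"targets": [{"dp": [0.6, 0.56, -0.05], "rot": [0, 0, 0.182], "fingers": 1}, {"dp": [0.6, 0.56, -0.05], "rot": [0, 0, 0.182], "fingers": 1}, {"dp": [0.6, 0.56, -0.05], "rot": [0, 0, 0.182], "fingers": 1}, {"dp": [0.6, 0.56, -0.05], "rot": [0, 0, 0.182], "fingers": 1}, {"dp": [0.6, 0.56, -0.05], "rot": [0, 0, 0.182], "fingers": 1}, {"dp": [0.6, 0.56, -0.05], "rot": [0, 0, 0.182], "fingers": 1}, {"dp": [0.6, 0.56, -0.05], "rot": [0, 0, 0.182], "fingers": 1}, {"dp": [0.6, 0.56, -0.05], "rot": [0, 0, 0.182], "fingers": 1}, {"dp": [0.6, 0.56, -0.05], "rot": [0, 0, 0.182], "fingers": 1}, {"dp": [0.6, 0.56, -0.05], "rot": [0, 0, 0.182], "fingers": 1}, {"dp": [0.6, 0.56, -0.05], "rot": [0, 0, 0.182], "fingers": 1}, {"dp": [0.6, 0.56, -0.05], "rot": [0, 0, 0.182], "fingers": 1}, {"dp": [0.6, 0.56, -0.05], "rot": [0, 0, 0.182], "fingers": 1}, {"dp": [0.6, 0.56, -0.05], "rot": [0, 0, 0.182], "fingers": 1}, {"dp": [0.6, 0.56, -0.05], "rot": [0, 0, 0.182], "fingers": 1}, {"dp": [0.6, 0.56, -0.05], "rot": [0, 0, 0.182], "fingers": 1}, {"dp": [0.6, 0.56, -0.05], "rot": [0, 0, 0.182], "fingers": 1}, {"dp": [0, 0, 0], "rot": [0, 0, 0], "fingers": 1}, {"dp": [0, 0, 0], "rot": [0, 0, 0], "fingers": 1}]}}

```text
time_s: 2.48
tcp_pos: [0.6668, -0.1326, 0.1968]
orientation: [[-0.913, -0.407, -0.001], [-0.407, 0.913, 0.0], [0.001, 0.001, -1.0]]
wrist_force: [0.4, -0.7, 0.1]
grip_width: 0.0856
gripper_force: 0.0
```

```bash
cat >> h.py <<'E'
def rect(P,mask):
    s=P[mask]; c,sz,a=cv2.minAreaRect(s[:,:2].astype(np.float32))
    if sz[0]<sz[1]: sz=sz[::-1]; a-=90
    return np.round(c,4),np.round(sz,4),round((a+90)%180-90,1),np.round(np.median(s[:,2]),4),len(s)
def pose():
    o=robot.get_obs(); R=np.array(o['orientation'])
    print('t',o['time_s'],'tcp',np.round(o['tcp_pos'],4),'yaw',np.round(np.degrees(np.arctan2(R[1,0],R[0,0])),2),'z',np.round(R[:,2],4),'q',np.round(o['q'],2),'F',np.round(o['wrist_force'],1),'w',round(o['grip_width'],4),round(o['gripper_force'],1))
E
python3 - <<'E'
from h import *
pose()
i,P=snap('wrist'); cv2.imwrite('pics/w1.png',i)
print(robot.snapshot('wrist')['mount'])
near=np.hypot(P[...,0]-.664,P[...,1]+.133)<.05
print('handle',rect(P,near&(P[...,2]>.02)&(P[...,2]<.035)))
print('plate+',rect(P,near&(P[...,2]>.006)&(P[...,2]<.035)))
E
```

```text
t 2.475 tcp [ 0.6668 -0.1326  0.1968] yaw -155.99 z [-0.0014  0.     -1.    ] q [-0.29  0.62  0.38  1.33 -0.   -0.71] F [ 0.4 -0.7  0.1] w 0.0856 0.0
[[ 5.85230192e-04 -9.57174913e-01 -2.89509662e-01  7.41048535e-02]
 [ 9.99999556e-01  3.46459022e-04  8.75991657e-04 -9.46035251e-04]
 [-7.38174003e-04 -2.89510046e-01  9.57174691e-01 -1.41749770e-01]
 [ 0.00000000e+00  0.00000000e+00  0.00000000e+00  1.00000000e+00]]
handle (array([ 0.6656, -0.1353]), array([0.0338, 0.0119]), 20.9, np.float64(0.0267), 535)
plate+ (array([ 0.6659, -0.1352]), array([0.0643, 0.0461]), 21.7, np.float64(0.0093), 3532)
```

View pics/w1.png

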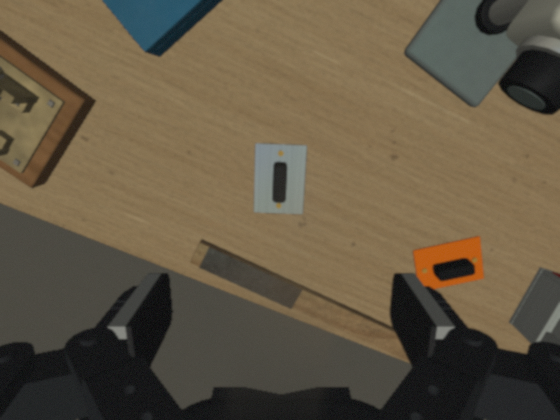

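The wrist view shows the grey lid at (280,180), with the orange look-alike off to the right at (450,260). Plate size 64 x 46 mm matches the description. Descending to grip the handle.

Emit:
{"name": "servo_tool", "arguments": {"targets": [{"dp": [-0.03, -0.065, -0.8], "rot": [0, 0, -0.045], "fingers": 1}, {"dp": [0, 0, -0.8], "rot": [0, 0, 0], "fingers": 0.5}, {"dp": [0, 0, -0.8], "rot": [0, 0, 0], "fingers": 0.2}, {"dp": [0, 0, -0.8], "rot": [0, 0, 0], "fingers": 0.0}, {"dp": [0, 0, -0.8], "rot": [0, 0, 0], "fingers": 0.0}, {"dp": [0, 0, -0.4], "rot": [0, 0, 0], "fingers": 0.0}, {"dp": [0, 0, -0.2], "rot": [0, 0, 0], "fingers": 0.0}, {"dp": [0, 0, 0], "rot": [0, 0, 0], "fingers": 0.0}, {"dp": [0, 0, 0], "rot": [0, 0, 0], "fingers": -1}, {"dp": [0, 0, 0], "rot": [0, 0, 0], "fingers": -1}, {"dp": [0, 0, 0], "rot": [0, 0, 0], "fingers": -1}, {"dp": [0, 0, 0], "rot": [0, 0, 0], "fingers": -1}, {"dp": [0, 0, 0], "rot": [0, 0, 0], "fingers": -1}, {"dp": [0, 0, 0], "rot": [0, 0, 0], "fingers": -1}]}}

```text
time_s: 4.32
tcp_pos: [0.6673, -0.1354, 0.0149]
orientation: [[-0.93, -0.367, 0.003], [-0.367, 0.93, -0.001], [-0.002, -0.002, -1.0]]
wrist_force: [0.8, 0.5, 5.8]
grip_width: 0.01
gripper_force: 62.0
```

Emit:
{"name": "servo_tool", "arguments": {"targets": [{"dp": [0, 0, 0.5], "rot": [0, 0, 0], "fingers": -1}, {"dp": [0, 0, 0.8], "rot": [0, 0, 0], "fingers": -1}, {"dp": [0, 0, 0.8], "rot": [0, 0, 0], "fingers": -1}, {"dp": [0, 0, 0.8], "rot": [0, 0, 0], "fingers": -1}, {"dp": [0, 0.3, 0.8], "rot": [0, 0, 0], "fingers": -1}, {"dp": [0, 0.6, 0.05], "rot": [0, 0, -0.03], "fingers": -1}, {"dp": [0, 0.75, 0], "rot": [0, 0, -0.03], "fingers": -1}, {"dp": [0, 0.75, 0], "rot": [0, 0, -0.03], "fingers": -1}, {"dp": [0, 0.75, 0], "rot": [0, 0, -0.03], "fingers": -1}, {"dp": [0, 0.75, 0], "rot": [0, 0, -0.03], "fingers": -1}, {"dp": [0.1, 0.75, 0], "rot": [0, 0, -0.03], "fingers": -1}, {"dp": [0, 0.75, 0], "rot": [0, 0, -0.03], "fingers": -1}, {"dp": [0, 0.75, 0], "rot": [0, 0, -0.03], "fingers": -1}, {"dp": [0, 0.75, 0], "rot": [0, 0, -0.03], "fingers": -1}, {"dp": [0, 0.45, 0], "rot": [0, 0, 0], "fingers": -1}, {"dp": [0, 0.2, 0], "rot": [0, 0, 0], "fingers": -1}, {"dp": [0, 0, 0], "rot": [0, 0, 0], "fingers": -1}, {"dp": [0, 0, 0], "rot": [0, 0, 0], "fingers": -1}]}}

```text
time_s: 6.58
tcp_pos: [0.6703, 0.1659, 0.1633]
orientation: [[-0.995, -0.104, 0.0], [-0.104, 0.995, -0.0], [0.0, -0.0, -1.0]]
wrist_force: [0.4, 0.4, -0.2]
grip_width: 0.0103
gripper_force: 61.2
```

Run:
```python
from h import *
pose()
i,P=snap('wrist'); cv2.imwrite('pics/w2.png',i); np.savez('w2.npz',i=i,P=P)
near=np.hypot(P[...,0]-.67,P[...,1]-.167)<.06
print('rim',rect(P,near&(P[...,2]>.03)&(P[...,2]<.05)))
z=P[...,2]; print('lid plate',rect(P,near&(z>.1)&(z<.175)))
```

```text
t 6.575 tcp [0.6703 0.1659 0.1633] yaw -174.03 z [ 0.e+00 -3.e-04 -1.e+00] q [ 0.15  0.65  0.34  1.27 -0.    0.05] F [ 0.4  0.4 -0.2] w 0.0103 61.2
rim (array([0.6517, 0.163 ]), array([0.0481, 0.0385]), -84.2, np.float64(0.0382), 1350)
lid plate (array([0.6689, 0.1649]), array([0.0639, 0.0463]), 6.0, np.float64(0.1578), 8224)
```

View pics/w2.png

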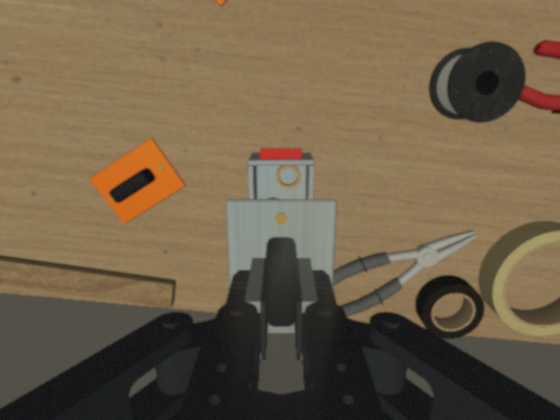

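The lid hangs level in the grip, plate at (280,245). The tin is behind it, red tab at (281,154). Grey pliers lie just right of the tin at (345,275). I'll measure the tin's front edge exactly, and the pliers' clearance.

Run:
```python
from h import *
d=np.load('w2.npz'); i,P=d['i'].astype(int),d['P']; z=P[...,2]
near=np.hypot(P[...,0]-.67,P[...,1]-.167)<.06
red=(i[...,2]>120)&(i[...,1]<80)&(i[...,0]<80)
th=np.radians(5.9); ax=np.array([np.cos(th),np.sin(th)]); n=np.array([-ax[1],ax[0]])
m=near&(z>.036)&(z<.046)
for nm,k in (('rim',m&~red),('red',near&red&(z>.02))):
    a=P[k][:,:2]@ax; b=P[k][:,:2]@n
    print(nm,len(a),'along',np.round(np.percentile(a,[0,2,50,98,100]),4),'lat',np.round(np.percentile(b,[0,2,98,100]),4), np.median(P[k][:,2]))
    if nm=='rim':
        a0=np.percentile(a,1)+.033; b0=(b.min()+b.max())/2; print('centre est',a0*ax+b0*n)
# top-camera estimate
d=np.load('top0.npz'); i,P=d['i'].astype(int),d['P']; z=P[...,2]
near=np.hypot(P[...,0]-.67,P[...,1]-.167)<.06; red=(i[...,2]>120)&(i[...,1]<90)
k=near&(z>.03)&~red; print('top nonred',rect(P,k))
```

```text
rim 851 along [0.6458 0.646  0.6579 0.6815 0.6826] lat [0.071  0.0715 0.1187 0.1191] 0.03888882895986606
centre est [0.66554479 0.16436869]
red 417 along [0.6464 0.6465 0.65   0.6531 0.6537] lat [0.0803 0.0811 0.1095 0.1099] 0.03708193138543586
top nonred (array([0.6677, 0.1666]), array([0.0746, 0.0481]), 6.1, np.float64(0.0394), 249)
```

Run:
```python
from h import *
th=np.radians(5.9); ax=np.array([np.cos(th),np.sin(th)]); n=np.array([-ax[1],ax[0]])
for f,lo in (('w2',.036),('top0',.03)):
    P=np.load(f+'.npz')['P']; z=P[...,2]
    k=(np.hypot(P[...,0]-.67,P[...,1]-.167)<.06)&(z>lo)&(z<.046)
    a=P[k][:,:2]@ax; b=P[k][:,:2]@n; mid=(b.min()+b.max())/2
    s=abs(b-mid)>.019
    print(f,'lat',b.min(),b.max(),'tab',a.min(),'sides',np.sort(a[s])[:6],a[s].max(),'allmax',a.max())
    for a0 in (np.sort(a[s])[2]+.033,a.min()+.0415): print(a0*ax+mid*n)
```

```text
w2 lat 0.07104452310198935 0.11912540305348181 tab 0.6458011769044387 sides [0.65361181 0.65378274 0.65379416 0.65380633 0.65390904 0.65405665] 0.6825849411288654 allmax 0.6825849411288654
[0.67338206 0.16517859]
[0.67388639 0.16523071]
top0 lat 0.07299303836599232 0.12123285281750353 tab 0.6439915549980499 sides [0.65179221 0.65229755 0.65230324 0.65257371 0.65273835 0.65296961] 0.7185181851580501 allmax 0.7185181851580501
[0.67169058 0.16704258]
[0.67187789 0.16706194]
```

Emit:
{"name": "servo_tool", "arguments": {"targets": [{"dp": [0.12, 0, -0.6], "rot": [0, 0, 0], "fingers": -1}, {"dp": [0, 0, -0.8], "rot": [0, 0, 0], "fingers": -1}, {"dp": [0, 0, -0.7], "rot": [0, 0, 0], "fingers": -1}, {"dp": [0, 0, -0.4], "rot": [0, 0, 0], "fingers": -1}, {"dp": [0, 0, 0], "rot": [0, 0, 0], "fingers": -1}, {"dp": [0, 0, 0], "rot": [0, 0, 0], "fingers": -1}]}}

```text
time_s: 7.38
tcp_pos: [0.6759, 0.1669, 0.0647]
orientation: [[-0.994, -0.105, 0.002], [-0.105, 0.995, 0.0], [-0.002, 0.0, -1.0]]
wrist_force: [0.7, 0.3, -0.9]
grip_width: 0.0108
gripper_force: 61.2
```

Run:
```python
from h import *
pose()
i,P=snap('wrist'); cv2.imwrite('pics/w3.png',i); np.savez('w3.npz',i=i,P=P)
th=np.radians(5.9); ax=np.array([np.cos(th),np.sin(th)]); n=np.array([-ax[1],ax[0]])
z=P[...,2]; near=np.hypot(P[...,0]-.67,P[...,1]-.167)<.06
print('lid',rect(P,near&(z>.05)&(z<.062)))
for nm,k in (('lid',near&(z>.05)&(z<.062)),('tin',near&(z>.03)&(z<.045))):
    a=P[k][:,:2]@ax;b=P[k][:,:2]@n; print(nm,k.sum(),np.median(z[k]),a.min(),a.max(),b.min(),b.max())
```

```text
t 7.375 tcp [0.6759 0.1669 0.0647] yaw -173.99 z [ 2.1e-03  4.0e-04 -1.0e+00] q [0.15 0.7  0.19 1.05 0.   0.05] F [ 0.7  0.3 -0.9] w 0.0108 61.2
lid (array([0.6748, 0.1658]), array([0.0641, 0.0463]), 6.2, np.float64(0.0589), 6679)
lid 6679 0.058910320307198866 0.6561670314415334 0.7203628004712731 0.07234649882567852 0.11861993790541422
tin 2309 0.0377857556117068 0.6459731053732304 0.663303511568928 0.07087083909202721 0.11909444541642078
```

View pics/w3.png

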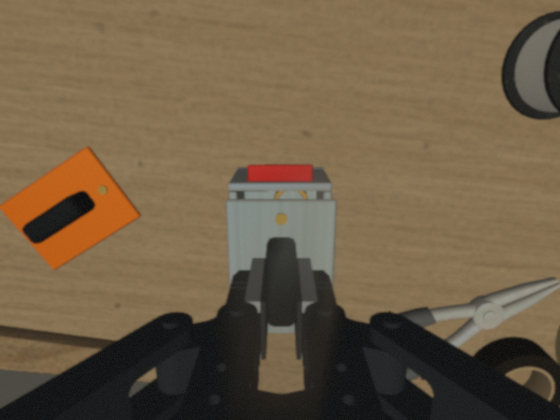

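The lid is aligned over the tin to about 1 mm. I'll make a small correction and seat it.

Emit:
{"name": "servo_tool", "arguments": {"targets": [{"dp": [-0.03, -0.015, -0.1], "rot": [0, 0, 0], "fingers": -1}, {"dp": [0, 0, -0.1], "rot": [0, 0, 0], "fingers": -1}, {"dp": [0, 0, -0.1], "rot": [0, 0, 0], "fingers": -1}, {"dp": [0, 0, -0.08], "rot": [0, 0, 0], "fingers": -1}, {"dp": [0, 0, -0.06], "rot": [0, 0, 0], "fingers": -1}, {"dp": [0, 0, 0], "rot": [0, 0, 0], "fingers": -1}, {"dp": [0, 0, 0], "rot": [0, 0, 0], "fingers": -1}]}}

```text
time_s: 8.3
tcp_pos: [0.6735, 0.1664, 0.0478]
orientation: [[-0.994, -0.105, 0.001], [-0.105, 0.994, 0.0], [-0.001, 0.0, -1.0]]
wrist_force: [-4.7, -1.4, 10.2]
grip_width: 0.0102
gripper_force: 62.6
```

Emit:
{"name": "servo_tool", "arguments": {"targets": [{"dp": [0, 0, 0.03], "rot": [0, 0, 0], "fingers": -0.5}, {"dp": [0, 0, 0], "rot": [0, 0, 0], "fingers": -0.2}, {"dp": [0, 0, 0], "rot": [0, 0, 0], "fingers": 0}, {"dp": [0, 0, 0], "rot": [0, 0, 0], "fingers": 0.2}, {"dp": [0, 0, 0.3], "rot": [0, 0, 0], "fingers": 0.5}, {"dp": [0, 0, 0.8], "rot": [0, 0, 0], "fingers": 0.5}, {"dp": [0, 0, 0.8], "rot": [0, 0, 0], "fingers": 0.5}, {"dp": [0, 0, 0.8], "rot": [0, 0, 0], "fingers": 0.5}, {"dp": [0, 0, 0], "rot": [0, 0, 0], "fingers": 0.5}, {"dp": [0, 0, 0], "rot": [0, 0, 0], "fingers": 0.5}]}}

```text
time_s: 9.55
tcp_pos: [0.6736, 0.1664, 0.1548]
orientation: [[-0.994, -0.105, -0.0], [-0.105, 0.994, 0.0], [0.0, 0.0, -1.0]]
wrist_force: [-0.3, 0.3, -1.0]
grip_width: 0.0638
gripper_force: 0.0
```

Run:
```python
from h import *
pose()
i,P=snap('wrist'); cv2.imwrite('pics/w4.png',i); np.savez('w4.npz',i=i,P=P)
z=P[...,2]; near=np.hypot(P[...,0]-.673,P[...,1]-.166)<.055
print('handle',rect(P,near&(z>.052)&(z<.075)))
print('plate',rect(P,near&(z>.0395)&(z<.075)))
k=near&(z>.035)&(z<.05); print(np.percentile(z[k],[5,50,95]))
print('all',rect(P,near&(z>.03)&(z<.075)))
th=np.radians(5.9); ax=np.array([np.cos(th),np.sin(th)]); n=np.array([-ax[1],ax[0]])
D=P[...,:2]-np.array([.6735,.1655]); a=D@ax; b=D@n
k=(abs(a)<.02)&(abs(b)>.027)&(abs(b)<.07)&(z>.006)&(z<.05); print('obstacles near fingers',k.sum(), (b[k].min(),b[k].max(),a[k].min(),a[k].max()) if k.sum() else '')
```

```text
t 9.55 tcp [0.6736 0.1664 0.1548] yaw -173.97 z [-1.e-04  1.e-04 -1.e+00] q [0.15 0.66 0.34 1.25 0.   0.05] F [-0.3  0.3 -1. ] w 0.0638 0.0
handle (array([0.6725, 0.1653]), array([0.0342, 0.0115]), 5.9, np.float64(0.0597), 884)
plate (array([0.6731, 0.1652]), array([0.0656, 0.0474]), 6.3, np.float64(0.0423), 5662)
[0.03722467 0.04197725 0.04324553]
all (array([0.6696, 0.1649]), array([0.0741, 0.0481]), 6.2, np.float64(0.0421), 6489)
obstacles near fingers 0
```

View pics/w4.png

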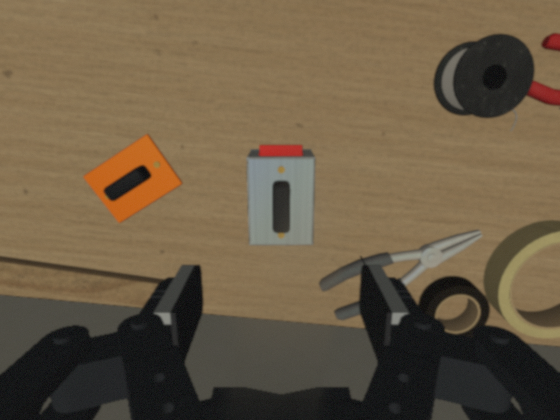

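The lid is home: plate at z 0.042, handle top at 0.060, handle centred at (281,207) with the red tab at (281,150). There are no obstacles beside the tin where the fingers go. Descending to grip it across its width.

Emit:
{"name": "servo_tool", "arguments": {"targets": [{"dp": [0, 0, -0.7], "rot": [0, 0, 0], "fingers": 0.5}, {"dp": [0, 0, -0.8], "rot": [0, 0, 0], "fingers": 0.5}, {"dp": [0, 0, -0.8], "rot": [0, 0, 0], "fingers": 0.5}, {"dp": [0, 0, -0.7], "rot": [0, 0, 0], "fingers": 0.5}, {"dp": [0, 0, -0.4], "rot": [0, 0, 0], "fingers": 0.5}, {"dp": [0, 0, -0.3], "rot": [0, 0, 0], "fingers": 0.5}, {"dp": [0, 0, 0], "rot": [0, 0, 0], "fingers": 0.5}, {"dp": [0, 0, 0], "rot": [0, 0, 0], "fingers": 0.3}, {"dp": [0, 0, 0], "rot": [0, 0, 0], "fingers": 0.1}, {"dp": [0, 0, 0], "rot": [0, 0, 0], "fingers": -1}, {"dp": [0, 0, 0], "rot": [0, 0, 0], "fingers": -1}, {"dp": [0, 0, 0], "rot": [0, 0, 0], "fingers": -1}, {"dp": [0, 0, 0], "rot": [0, 0, 0], "fingers": -1}]}}

```text
time_s: 11.22
tcp_pos: [0.6749, 0.1665, 0.0085]
orientation: [[-0.994, -0.105, 0.003], [-0.105, 0.994, 0.0], [-0.003, 0.0, -1.0]]
wrist_force: [-0.1, -0.2, 5.5]
grip_width: 0.0468
gripper_force: 62.9
```

Run:
```python
from h import *
pose()
# refine camera pose from wrist image at lid (w1 not saved as points) -> use top + scene
for f in ('top0','scene0'):
    P=np.load(f+'.npz')['P']; z=P[...,2]
    near=np.hypot(P[...,0]-.50,P[...,1]+.04)<.12
    print(f,'head top',rect(P,near&(z>.158)&(z<.166)),'head+lens',rect(P,near&(z>.13)&(z<.168)))
    print('  base',rect(P,near&(z>.007)&(z<.016)))
```

```text
t 11.225 tcp [0.6749 0.1665 0.0085] yaw -173.97 z [ 2.8e-03  4.0e-04 -1.0e+00] q [ 0.15  0.75  0.12  0.94 -0.    0.05] F [-0.1 -0.2  5.5] w 0.0468 62.9
top0 head top (array([ 0.5017, -0.0386]), array([0.0807, 0.0495]), -10.1, np.float64(0.1618), 942) head+lens (array([ 0.5045, -0.0393]), array([0.0877, 0.0502]), -9.9, np.float64(0.1613), 1244)
  base (array([ 0.4881, -0.037 ]), array([0.2373, 0.0897]), 79.6, np.float64(0.0119), 672)
scene0 head top (array([ 0.5062, -0.0412]), array([0.0863, 0.0496]), -10.2, np.float64(0.1624), 773) head+lens (array([ 0.5071, -0.0422]), array([0.0883, 0.0512]), -10.2, np.float64(0.1608), 1258)
  base (array([ 0.4963, -0.0242]), array([0.176, 0.125]), 47.1, np.float64(0.0126), 1073)
```

Gripped: width 47 mm, force 63 N. Lifting and carrying it to the view point at about (0.661, -0.069), yaw -10.1°.

Emit:
{"name": "servo_tool", "arguments": {"targets": [{"dp": [0, 0, 0.3], "rot": [0, 0, 0], "fingers": -1}, {"dp": [0, 0, 0.6], "rot": [0, 0, 0], "fingers": -1}, {"dp": [0, 0, 0.7], "rot": [0, 0, 0], "fingers": -1}, {"dp": [0, 0, 0.7], "rot": [0, 0, 0], "fingers": -1}, {"dp": [0, -0.2, 0.5], "rot": [0, 0, 0], "fingers": -1}, {"dp": [0, -0.4, 0.2], "rot": [0, 0, 0], "fingers": -1}, {"dp": [0, -0.5, 0], "rot": [0, 0, -0.03], "fingers": -1}, {"dp": [0, -0.6, 0], "rot": [0, 0, -0.03], "fingers": -1}, {"dp": [0, -0.6, 0], "rot": [0, 0, -0.03], "fingers": -1}, {"dp": [0, -0.6, 0], "rot": [0, 0, -0.03], "fingers": -1}, {"dp": [-0.1, -0.6, 0], "rot": [0, 0, -0.03], "fingers": -1}, {"dp": [-0.1, -0.6, 0], "rot": [0, 0, -0.03], "fingers": -1}, {"dp": [-0.1, -0.6, 0], "rot": [0, 0, -0.03], "fingers": -1}, {"dp": [0, -0.5, 0], "rot": [0, 0, -0.03], "fingers": -1}, {"dp": [0, -0.4, 0], "rot": [0, 0, -0.03], "fingers": -1}, {"dp": [0, -0.26, 0], "rot": [0, 0, -0.011], "fingers": -1}, {"dp": [0, 0, 0], "rot": [0, 0, 0], "fingers": -1}, {"dp": [0, 0, 0], "rot": [0, 0, 0], "fingers": -1}, {"dp": [0, 0, 0], "rot": [0, 0, 0], "fingers": -1}]}}

```text
time_s: 13.6
tcp_pos: [0.6617, -0.0672, 0.1269]
orientation: [[-0.985, 0.174, -0.0], [0.174, 0.985, 0.0], [0.0, 0.0, -1.0]]
wrist_force: [0.7, -0.1, -4.7]
grip_width: 0.0471
gripper_force: 62.4
```

Run:
```python
from h import *
pose()
i,P=snap('wrist'); s,Ps=snap('scene'); t,Pt=snap('top')
cv2.imwrite('pics/end.png',np.hstack([cv2.resize(i,(400,300)),cv2.resize(s[150:330,150:390],(400,300))]))
z=P[...,2]; th=np.radians(-10.1); ax=np.array([np.cos(th),np.sin(th)]); n=np.array([-ax[1],ax[0]])
near=np.hypot(P[...,0]-.66,P[...,1]+.068)<.06
print('lid plate',rect(P,near&(z>.15)&(z<.168)),'tin+lid',rect(P,near&(z>.14)&(z<.168)))
c=(np.hypot(P[...,0]-.50,P[...,1]+.04)<.1)&(P[...,2]>.13)&(P[...,2]<.168)
print('lens(wrist)',c.sum())
if c.sum()>50:
    a=P[c][:,:2]@ax;b=P[c][:,:2]@n; print('front along',np.percentile(a,[99,100]),'lat',b.min(),b.max())
    w=c&((P[...,:2]@ax)>np.percentile(a,100)-.02); b=P[w][:,:2]@n; a0=a.max(); b0=(b.min()+b.max())/2
    print('lens pts',w.sum(),b.min(),b.max(),'zmax',P[w][:,2].max(),'view point',(a0+.113)*ax+b0*n)
```

```text
t 13.6 tcp [ 0.6617 -0.0672  0.1269] yaw 169.99 z [-0.e+00  4.e-04 -1.e+00] q [-0.2   0.6   0.18  1.14  0.   -0.02] F [ 0.7 -0.1 -4.7] w 0.0471 62.4
lid plate (array([ 0.654, -0.067]), array([0.0745, 0.0698]), 81.8, np.float64(0.1604), 24178) tin+lid (array([ 0.654 , -0.0669]), array([0.0747, 0.0698]), 81.8, np.float64(0.1603), 25177)
lens(wrist) 0
```

View pics/end.png

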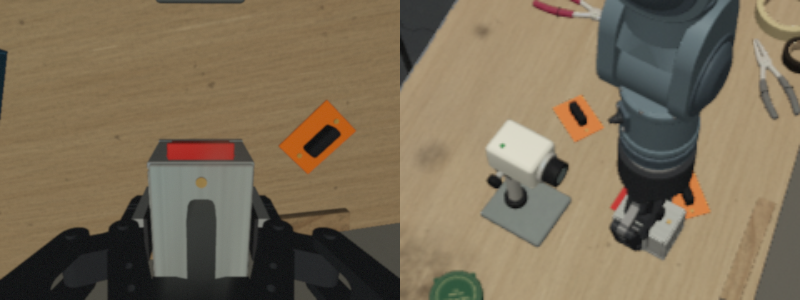

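The final view shows the lid flush and square on the tin, at left-half (200,215). The red label at (200,150) faces the white camera, with the fingers only on the sides. The plate height of 0.160 puts the tin's centre at about 0.138 m, and the lateral estimates agree to about 3 mm. Handing in.

```bash
python3 -c "
from plant import robot
print(robot.finish_job())"
```

```text
the job is handed in; nothing more can be done
None
```

I put the lid fully home on the tin, then lifted the closed tin and am holding it level at lens height, about 8 cm from the lens with the red label facing it. The job is handed in; no verdict came back.

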